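Draw the fudge paddle out through the display case hatch

ROBOT

A 6-joint arm with a two-finger parallel gripper is mounted at the origin on the work surface. World frame = base frame: x ahead of the robot, y to its left, z up, the work surface at z = 0. Lengths are in m, angles in rad, forces in N, time in s.
With the tool pointing down it reaches from about 0.35 to 0.975 m from the base axis. Payload 4.9 kg.
Tool frame: the origin (TCP) lies at the very end of the fingers, on their centre line; the grasp point (between the pads) lies 19 mm behind it (ctrl.grasp_offset is the distance from the TCP to the grasp point, in m); y points along the fingers, z is the direction in which the jaws open and shut, and the axes are right-handed (so a half turn about y gives the same grasp; the last joint's range is limited). The gripper opens to 85 mm and grips with 20 to 120 N. Pads are 22 mm wide; open, the fingers measure 114 mm over their backs; the gripper's body (76 mm by 85 mm) begins 54 mm behind the grasp point. The pads swing forward as they close: fully open they stand 13 mm farther back than shut.
Start: joints at [1.229, 0.053, 1.613, -0, 1.476, -0.119], TCP at [0.138, 0.61, 0.231] pointing down, gripper open.
Joint ranges: [-3.01, 3.01], [-1.01, 2.22], [0.06, 2.58], [-1.02, 4.17], [0.09, 2.62], [-3.14, 3.14]. Speed limits (rad/s): [2.57, 2.57, 3.14, 3.14, 3.14, 3.14].

INTERFACE

Orientations are given as a rotation vector (axis times angle).
In Python, from station import ctrl, eyes, finish_job, find_in, regions_of, pinpoint gives the robot as it stands.
- The arm moves only by the tool play_rows, never from a script. Its argument "moves" is a list of rows, each an object of numbers: "x", "y", "z": the shift along the world's x, y, z in cm; "turn": the turn about the world's z in degrees; "jaw": the finger opening in cm, from 0 to 8.54. A call has 1 to 8 rows; each row shifts and turns the commanded pose from where the row before left it; what a row does not reach is not made up. A row lasts 1/12 s, in which the tool goes at most 41.7 mm and 7.16 degrees, less where a joint would pass 70% of its speed; a pose out of reach is approached as far as the arm can. A call is refused whole if a number of a shift passes 4.17 or a number of a turn 7.16, either way. A call with a gripper value outside its range is refused whole. The fingers move at their own pace and stop on an object; "squeeze" is the grip in N (left out, the last holds). Time passes only in rows, so rows that do not move let the fingers close. It gives the time, the measured TCP pose, the force and the opening at its end, in the units of the state.
- ctrl.get_obs(): the state, without advancing time (a new reading comes with each control period).
- eyes.get_image(name): name is "scene" or "top" or "wrist"; returns a dict with "img" (400x640x3 uint8, red, green, blue), "camera_matrix" (3x3 intrinsics, pixels), "cam_to_world" (4x4, takes a point from camera to world coordinates). Camera axes: x right, y up, looking along -z (the intrinsics and any distortion apply to the point x, -y, -z); pixel columns grow to the right and rows downward; lengths in m; the calibration is good to about 2 mm. The wrist camera is an equidistant fisheye: a pixel r from the principal point sees the ray r / f radians off the axis. A picture is of the moment at which its call begins. There is no depth.
- finish_job(): hands the job in, once; it reports no verdict.
Trained networks look in the newest picture that a camera, given by its name, has taken for a name from the list of things; names that differ only in an ending like _2 or _b are one class to them, and where a whole thing is asked for, a point or a joint stands for the part that bears it (a point fixed in the world has none). Each returns a list of dicts, best first, with "score" (0 to 1); they miss things now and then, are a little off and sometimes report something else, mostly with a low value. They report only what shows in the picture. A call takes as long as a camera call. They do not tell look-alikes from the thing itself.
- find_in(camera, query): "point" ([column, row] in pixels, amid what is visible of it).
- regions_of(camera, query): "pixels" (400x640 bool, what is visible of it) and "point" ([column, row] in pixels, amid what is visible of it).
- pinpoint(camera, query): "point" ([column, row] in pixels: a listed point, or the origin of a listed thing).
The state is a dict: "t": time; "q": joint angles; "dq": joint speeds; "effort": joint torques, N m; "tool_pos": TCP position; "tool_rot": TCP orientation; "contact_force": force on the tool from outside, world axes, zero at the start; "wrist_torque": the same for the moment, N m; "opening": finger opening in m.
Only numpy, scipy, OpenCV 4.12 (cv2) and the standard library are available. Lean on these libraries where they do the work, as an engineer would, in place of code of your own. Each camera call takes 0.05 s, during which the arm holds its last target.

TASK

Slide the display case's panel fully open, then grip the wooden fudge paddle inside and draw it out slantwise, handle first, through the hatch, which is shorter than the paddle, without levering it hard against the clear covers beside the hatch. Finish while still holding the paddle still in the gripper, all of it at least 5 cm above the top of the case and touching nothing else, with the panel left open and the jars, bottle, mug, box and bowl around left where they are.

Things in the scene. Friction and masses are not known exactly. Their poses are not given: they have to be found in the camera images.
- case: Low clear countertop display case, dark wood base, brass edging, fixed. Origin: centre of its underside, on the counter; y along its length (480 mm), x across (190 mm), z up. Upper face of the inner floor 20 mm, top of the case 95 mm above the counter. Walls and fixed covers are 5 mm thick; covers close the top from y = 75 to 240 mm and from -240 to -75 mm. Chocolates lie under the -y cover.
- covers: The two fixed clear covers of the case, one at each side of the hatch, 5 mm thick (90 to 95 mm above the counter), with brass trim along the hatch. Part of the case, same origin and axes.
- hatch (a point): Centre of the hatch, the opening between the two fixed covers, level with the case's top (95 mm above the counter): 150 mm along the case's y, 180 mm wide inside. Axes as the case's. The sliding panel closes it.
- panel (a joint): Sliding clear panel (170 x 156 x 5 mm) that closes the hatch and runs on top of the case. Value in m: 0 closed, 0.15 fully open against its stop; it slides towards the case's -y end, over the fixed cover there. It starts between 0 and 0.05. It moves with about 2 N and stays where it is left.
- panel_knob (a point): Middle of the top face of the panel's round brass knob, 24 mm in diameter and 30 mm tall, its foot 100 mm and its top 130 mm above the counter. Axes as the case's. When the panel is closed the knob is at y = -50 mm in the case's frame, fully open at -200 mm.
- paddle: Wooden fudge paddle, 240 mm long, about 130 g, flat on the case's inner floor: handle under the hatch, blade under the +y cover. Origin: mid-length, on its flat underside; y from handle to blade, z up. Handle 20 mm wide, 26 mm tall, y = -120 to 10 mm, blue band near its end; red blade 46 mm wide, 8 mm thick, y = 10 to 120 mm. Centre of mass about 10 mm from the origin towards the handle.
- paddle_end (a point): Middle of the paddle's handle end face (paddle y = -120 mm, 13 mm above its underside).
- paddle_tip (a point): Middle of the edge of the paddle's blade (paddle y = +120 mm, 4 mm above its underside).
- red_jar: Closed jar with red sweets, 96 mm across, 150 mm tall, origin under its centre. Bystander beside the case, as are those that follow.
- green_jar: Closed jar with green sweets, 90 mm across, 140 mm tall, origin under its centre.
- syrup: Amber syrup bottle, 66 mm across, 200 mm tall, origin under its centre.
- coffee_cup: White mug, 76 mm across, 60 mm tall, origin under its centre.
- gift_box: White gift box with red ribbon, 90 x 120 x 36 mm, origin under its centre.
- candy_bowl: Blue bowl, 120 mm across, 50 mm tall, origin under its centre.
Things that resemble listed ones, but are neither listed nor needed, are in the scene too. Of the things shaped like the paddle, the wooden one is meant.

How it is judged:
By the outcome, as a careful person would: the job done as asked, in the order asked, and still so for the second after the job is handed in, while the arm keeps its last pose, push and grip.
It also fails if it takes over 54 s, if anything falls off the work surface, if the arm or the gripper's body presses on something with over 40 N, if the wrist force passes 120 N, or if a joint passes its speed limit or range.

## Working session

There is one attempt and no reset: what is moved stays moved. The work goes in short steps, Python scripts to look and compute and a tool call to move; the robot and the scene stay as the last step left them, time stands still between calls to the robot, and variables do not carry over. Pictures are saved under pics/ and viewed, and the job is handed in when it is done.

Besides the shell and the picture viewer there is one more tool, called after "Call:" in YAML: its name, and indented under it one key for each argument. play_rows: Moves the arm, as the interface text tells. Its arguments: {"type":"object","properties":{"moves":{"type":"array"},"squeeze":{"type":"number"}},"required":["moves"]}

```bash
ls; mkdir -p pics
python3 - <<'E'
from station import ctrl, eyes
import cv2
for n in ["scene","top","wrist"]:
    d=eyes.get_image(n); cv2.imwrite(f"pics/a_{n}.png",d["img"][:,:,::-1]); print(n,d["camera_matrix"].tolist(),d["cam_to_world"].round(4).tolist())
o=ctrl.get_obs(); print(o, ctrl.grasp_offset)
E
```

```text
pics
scene [[491.17279074472134, 0.0, 319.00229754591084], [0.0, 491.17279074472134, 201.24036237180903], [0.0, 0.0, 1.0]] [[-0.3269, -0.7397, 0.5883, 1.341], [0.9451, -0.2543, 0.2054, 0.3587], [-0.0024, 0.6231, 0.7821, 1.2372], [0.0, 0.0, 0.0, 1.0]]
top [[444.25890018797253, 0.0, 310.70035381491357], [0.0, 444.25890018797253, 206.8931995976244], [0.0, 0.0, 1.0]] [[-0.0097, 0.9979, -0.0648, 0.3973], [-0.9999, -0.0092, 0.0085, 0.085], [0.0079, 0.0649, 0.9979, 1.6905], [0.0, 0.0, 0.0, 1.0]]
wrist [[309.70691628693146, 0.0, 322.3245277306683], [0.0, 309.70691628693146, 202.39164888802475], [0.0, 0.0, 1.0]] [[0.2223, -0.9232, -0.3136, 0.0569], [0.975, 0.21, 0.0729, 0.6263], [-0.0014, -0.3219, 0.9468, 0.3734], [0.0, 0.0, 0.0, 1.0]]
{'t': 0.15, 'q': array([ 1.22897845e+00,  5.32320916e-02,  1.61396686e+00, -2.44822795e-06,
        1.47598607e+00, -1.18955779e-01]), 'dq': array([-7.47082986e-05, -5.08547569e-04, -3.15293197e-03, -3.87839632e-04,
       -2.34030733e-03,  1.69217870e-03]), 'effort': array([ 4.11768033e-04, -3.94248211e+01, -3.70719302e+01, -1.56191800e-04,
        4.77342663e-03,  1.75511019e-05]), 'tool_pos': array([0.13795078, 0.60909605, 0.23033578]), 'tool_rot': array([-1.56525727,  0.17529131, -0.17472277]), 'contact_force': array([-0.74981875, -0.31486894, -0.88878097]), 'wrist_torque': array([-0.01186111, -0.03216851,  0.00737566]), 'opening': 0.08547876667516806} 0.0187
```

View pics/a_scene.png

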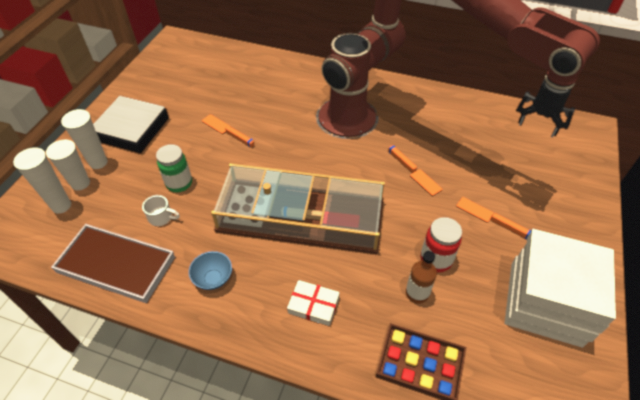

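View pics/a_top.png

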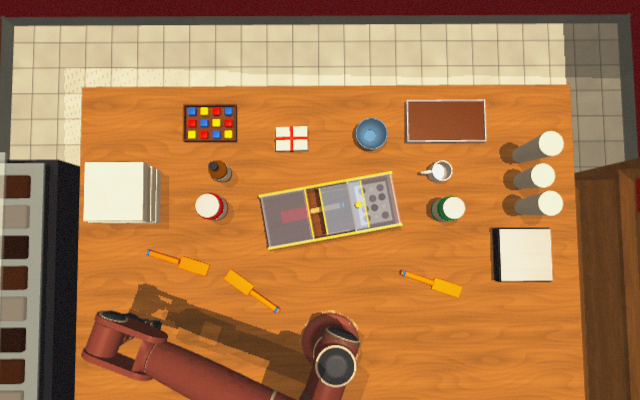

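View pics/a_wrist.png

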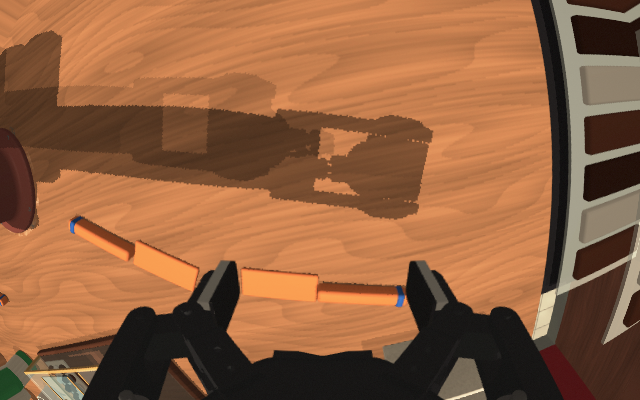

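```bash
cat > h.py <<'E'
from station import ctrl, eyes, find_in, regions_of, pinpoint
import numpy as np, cv2
def cam(n): 
    d=eyes.get_image(n); return d
def onplane(d,p,z,fish=False):
    K=d["camera_matrix"];T=d["cam_to_world"]
    u=(p[0]-K[0,2])/K[0,0]; v=(p[1]-K[1,2])/K[1,1]
    if fish:
        r=np.hypot(u,v); s=np.sin(r)/r if r>1e-9 else 1
        c=np.array([u*s,-v*s,-np.cos(r)])
    else: c=np.array([u,-v,-1.])
    w=T[:3,:3]@c; o=T[:3,3]
    return o+w*(z-o[2])/w[2]
def proj(d,P):
    K=d["camera_matrix"];T=d["cam_to_world"]
    c=T[:3,:3].T@(np.asarray(P,float)-T[:3,3]); return np.array([K[0,2]+K[0,0]*c[0]/-c[2],K[1,2]+K[1,1]*-c[1]/-c[2]])
E
python3 - <<'E'
from h import *
for n in ["top","scene"]:
    d=cam(n); 
    x0,y0,x1,y1=(250,160,410,260) if n=="top" else (205,155,395,255)
    cv2.imwrite(f"pics/b_{n}.png",cv2.resize(d["img"][y0:y1,x0:x1,::-1],None,fx=4,fy=4,interpolation=cv2.INTER_CUBIC))
    for q,z in [("case",0),("hatch",.095),("panel_knob",.13),("paddle_end",.033),("paddle_tip",.024),("paddle",.02)]:
        for r in pinpoint(n,q)[:3]: print(n,q,round(r["score"],2),np.round(r["point"],1),onplane(d,r["point"],z).round(4))
print(ctrl.get_obs()["t"])
E
```

```text
top case 0.75 [332.  213.6] [ 0.4807 -0.0103  0.    ]
top hatch 0.57 [331.  208.2] [ 0.4955 -0.0016  0.095 ]
top panel_knob 0.75 [356.2 203.5] [ 0.5091 -0.0888  0.13  ]
top paddle_end 0.82 [145.9 250.9] [0.3471 0.6829 0.033 ]
top paddle_end 0.69 [402.3 267.4] [ 0.2767 -0.267   0.033 ]
top paddle_end 0.58 [280.4 312. ] [0.1183 0.1862 0.033 ]
top paddle_tip 0.96 [459.2 293.9] [ 0.1759 -0.4787  0.024 ]
top paddle_tip 0.83 [227.5 274.3] [0.2572 0.3825 0.024 ]
top paddle_tip 0.69 [203.8 272.1] [0.2663 0.4705 0.024 ]
top paddle 0.96 [433.1 281.4] [ 0.2226 -0.3838  0.02  ]
top paddle 0.72 [253.1 292.4] [0.1891 0.288  0.02  ]
top paddle 0.62 [175.2 260.8] [0.3089 0.5781 0.02  ]
scene hatch 0.85 [299.1 196.6] [ 0.4845 -0.0035  0.095 ]
scene panel_knob 0.73 [417.8 296.5] [0.7153 0.4003 0.13  ]
scene panel_knob 0.69 [264.7 188.9] [ 0.5163 -0.0984  0.13  ]
scene panel_knob 0.69 [154.8 219.3] [ 0.719  -0.3462  0.13  ]
scene paddle_end 0.94 [251.4 145.1] [ 0.2771 -0.2592  0.033 ]
scene paddle_end 0.8 [389.4 148.6] [0.139  0.1951 0.033 ]
scene paddle_end 0.57 [531.4 238.3] [0.3636 0.6813 0.033 ]
scene paddle_tip 0.95 [460.7 200. ] [0.2781 0.462  0.024 ]
scene paddle_tip 0.65 [440.  190.5] [0.2605 0.3931 0.024 ]
scene paddle_tip 0.64 [311.7 303.6] [0.7699 0.1372 0.024 ]
scene paddle 0.94 [228.4 133.6] [ 0.2394 -0.3668  0.02  ]
scene paddle 0.9 [489.8 221.5] [0.3304 0.5599 0.02  ]
scene paddle 0.6 [412.  168.1] [0.1903 0.2869 0.02  ]
0.85
```

```bash
ls pics
```

```text
a_scene.png
a_top.png
a_wrist.png
b_scene.png
b_top.png
```

View pics/b_top.png

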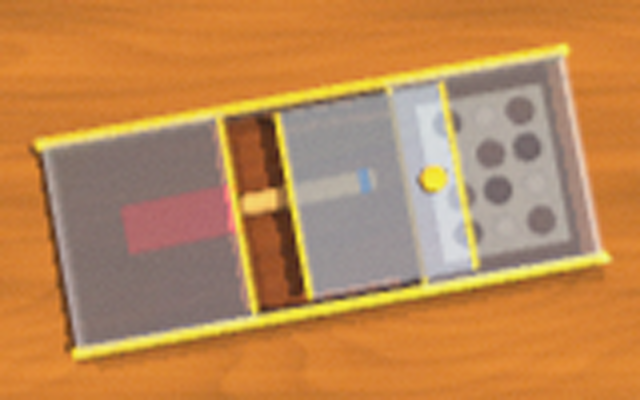

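View pics/b_scene.png

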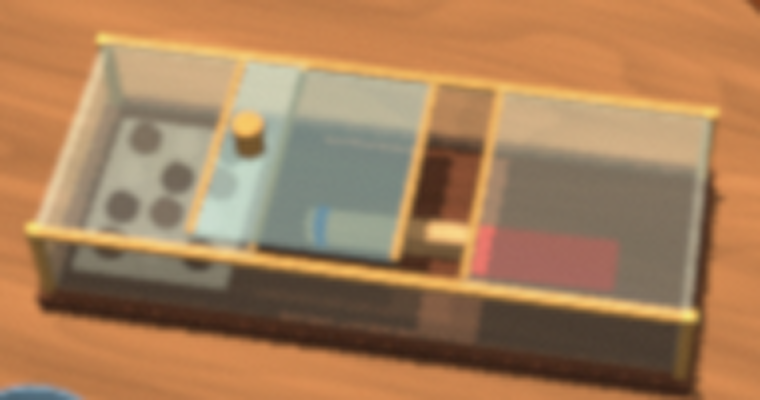

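Run:
```python
from h import *
T=cam("top");S=cam("scene")
t=lambda p,z:onplane(T,(250+(p[0]-1.5)/4,160+(p[1]-1.5)/4),z)
s=lambda p,z:onplane(S,(205+(p[0]-1.5)/4,155+(p[1]-1.5)/4),z)
for nm,f,c in [("top",t,[(38,145),(565,50),(607,258),(77,353)]),("scene",s,[(716,112),(100,38),(32,230),(695,316)])]:
    P=np.array([f(p,.095) for p in c]); ctr=P.mean(0); a=(P[0]+P[3]-P[1]-P[2])/2
    print(nm,P.round(4).tolist(),"ctr",ctr.round(4),"len",np.linalg.norm(a).round(4),np.linalg.norm(P[0]-P[3]).round(4),"y-axis deg",np.degrees(np.arctan2(a[1],a[0])).round(2))
    globals()["C"+nm]=(ctr,a/np.linalg.norm(a))
yx=Ctop[1]; ctr=(Ctop[0]+Cscene[0])/2; yx=(Ctop[1]+Cscene[1]);yx/=np.linalg.norm(yx); xx=np.array([yx[1],-yx[0],0])
def loc(P): return np.round([ (P-ctr)@xx,(P-ctr)@yx],4)
for nm,P in [("t end",t((374,180),.046)),("t band",t((365,180),.046)),("t tip",t((124,230),.028)),("t handle at trim",t((284,197),.046)),("t knob",t((432,179),.13)),("t gap edge",t((292,210),.097)),("t hatch edge",t((236,215),.095)),
 ("s end",s((307,222),.046)),("s band",s((320,225),.046)),("s tip",s((618,265),.028)),("s handle",s((440,233),.046)),("s knob",s((248,120),.13)),("s blade start",s((475,250),.028))]:
    print(nm,P.round(4),"case",loc(P))
print("ctr",ctr,"ang",np.degrees(np.arctan2(yx[1],yx[0])))
```

```text
top [[0.5423, 0.2568, 0.095], [0.6244, -0.2203, 0.095], [0.4358, -0.254, 0.095], [0.3554, 0.2224, 0.095]] ctr [0.4895 0.0012 0.095 ] len 0.4836 0.1901 y-axis deg 99.67
scene [[0.3486, 0.2221, 0.095], [0.4319, -0.258, 0.095], [0.6215, -0.2222, 0.095], [0.5379, 0.2554, 0.095]] ctr [ 0.485  -0.0007  0.095 ] len 0.4861 0.1922 y-axis deg 99.89
t end [ 0.5114 -0.0495  0.046 ] case [ 0.0153 -0.0531]
t band [ 0.5114 -0.0411  0.046 ] case [ 0.0168 -0.0449]
t tip [0.4679 0.1838 0.028 ] case [0.0121 0.1841]
t handle at trim [0.4963 0.0343 0.046 ] case [0.0147 0.0319]
t knob [ 0.506  -0.0938  0.13  ] case [ 0.0025 -0.0958]
t gap edge [0.4815 0.0288 0.097 ] case [-0.0008  0.0291]
t hatch edge [0.4776 0.0791 0.095 ] case [0.0039 0.0793]
s end [ 0.5153 -0.0517  0.046 ] case [ 0.0188 -0.0559]
s band [ 0.5147 -0.0412  0.046 ] case [ 0.0201 -0.0455]
s tip [0.4641 0.1818 0.028 ] case [0.008  0.1828]
s handle [0.4922 0.048  0.046 ] case [0.013  0.0462]
s knob [ 0.4992 -0.0995  0.13  ] case [-0.0051 -0.1004]
s blade start [0.4861 0.0741 0.028 ] case [0.0114 0.073 ]
ctr [4.87229913e-01 2.77643082e-04 9.50000000e-02] ang 99.77744225671763
```

Run:
```python
from station import ctrl
from scipy.spatial.transform import Rotation as R
import numpy as np
o=ctrl.get_obs();M=R.from_rotvec(o["tool_rot"]).as_matrix();print(M.round(3));print("jaw axis deg",np.degrees(np.arctan2(M[1,2],M[0,2])))
```

```text
[[ 0.975 -0.     0.221]
 [-0.221  0.     0.975]
 [-0.    -1.     0.   ]]
jaw axis deg 77.23255298698082
```

Call:
play_rows:
  moves:
    - {"x": 1.9,"y": -3.5,"turn": -3.5,"jaw": 0}
    - {"x": 1.9,"y": -3.5,"turn": -3.5,"jaw": 0}
    - {"x": 1.9,"y": -3.5,"turn": -3.5,"jaw": 0}
    - {"x": 1.9,"y": -3.5,"turn": -3.5,"jaw": 0}
    - {"x": 1.9,"y": -3.5,"turn": -3.5,"jaw": 0}
    - {"x": 1.9,"y": -3.5,"turn": -3.5,"jaw": 0}
    - {"x": 1.9,"y": -3.5,"turn": -3.5,"jaw": 0}
    - {"x": 1.9,"y": -3.5,"turn": -3.5,"jaw": 0}
  squeeze: 20

```text
invalid input
```

Call:
play_rows:
  moves:
    - {"x": 1.9,"y": -3.5,"turn": -3.5}
    - {"x": 1.9,"y": -3.5,"turn": -3.5}
    - {"x": 1.9,"y": -3.5,"turn": -3.5}
    - {"x": 1.9,"y": -3.5,"turn": -3.5}
    - {"x": 1.9,"y": -3.5,"turn": -3.5}
    - {"x": 1.9,"y": -3.5,"turn": -3.5}
    - {"x": 1.9,"y": -3.5,"turn": -3.5}
    - {"x": 1.9,"y": -3.5,"turn": -3.5}

```text
invalid input
```

Call:
play_rows:
  moves:
    - {"x": 1.9,"y": -3.5,"turn": -3.5}
    - {"x": 1.9,"y": -3.5,"turn": -3.5}
    - {"x": 1.7,"y": -3.3,"turn": -3.5}
    - {"x": 0,"y": 0}
    - {"x": 0,"y": 0}

```text
invalid input
```

Call:
play_rows:
  moves:
    - {"x": 1.9,"y": -3.5,"z": 0,"turn": -3.5,"jaw": 0}
    - {"x": 1.9,"y": -3.5,"z": 0,"turn": -3.5,"jaw": 0}
  squeeze: 20

```text
t: 1.12
tool_pos: [0.1758, 0.5394, 0.2307]
tool_rot: [-1.555, 0.271, -0.271]
contact_force: [0.5, -0.3, 1.1]
opening: 0.0637
```

Call:
play_rows:
  moves:
    - {"x": 1.9,"y": -3.5,"z": 0,"turn": -3.5,"jaw": 0}
    - {"x": 1.9,"y": -3.5,"z": 0,"turn": -3.5,"jaw": 0}
    - {"x": 1.9,"y": -3.5,"z": 0,"turn": -3.5,"jaw": 0}
    - {"x": 1.9,"y": -3.5,"z": 0,"turn": -3.5,"jaw": 0}
    - {"x": 1.9,"y": -3.5,"z": 0,"turn": -3.5,"jaw": 0}
    - {"x": 1.9,"y": -3.5,"z": 0,"turn": -3.5,"jaw": 0}
    - {"x": 1.9,"y": -3.5,"z": 0,"turn": -3.5,"jaw": 0}
    - {"x": 1.9,"y": -3.5,"z": 0,"turn": -3.5,"jaw": 0}

```text
t: 1.78
tool_pos: [0.3285, 0.2579, 0.2316]
tool_rot: [-1.469, 0.652, -0.654]
contact_force: [0.8, -0.1, -0.2]
opening: -0.0002
```

Call:
play_rows:
  moves:
    - {"x": 1.9,"y": -3.5,"z": 0,"turn": -3.5,"jaw": 0}
    - {"x": 1.9,"y": -3.5,"z": 0,"turn": -3.5,"jaw": 0}
    - {"x": 1.9,"y": -3.5,"z": 0,"turn": -3.5,"jaw": 0}
    - {"x": 1.9,"y": -3.5,"z": 0,"turn": -3.5,"jaw": 0}
    - {"x": 1.9,"y": -3.5,"z": 0,"turn": -3.5,"jaw": 0}
    - {"x": 1.9,"y": -3.5,"z": 0,"turn": -3.5,"jaw": 0}
    - {"x": 1.9,"y": -3.5,"z": 0,"turn": -3.5,"jaw": 0}
    - {"x": 1.9,"y": -3.5,"z": 0,"turn": -3.5,"jaw": 0}

```text
t: 2.45
tool_pos: [0.4807, -0.0226, 0.2316]
tool_rot: [-1.314, 1.026, -1.028]
contact_force: [0.7, -0.1, -0.3]
opening: -0.0001
```

Call:
play_rows:
  moves:
    - {"x": 1.7,"y": -3.3,"z": 0,"turn": -3.5,"jaw": 0}
    - {"x": 0,"y": 0,"z": 0,"turn": 0,"jaw": 0}
    - {"x": 0,"y": 0,"z": 0,"turn": 0,"jaw": 0}

```text
t: 2.7
tool_pos: [0.4974, -0.055, 0.2311]
tool_rot: [-1.291, 1.073, -1.071]
contact_force: [0.1, 1.5, -0.3]
opening: 0.0001
```

Run:
```python
from h import *
from scipy.spatial.transform import Rotation as R
o=ctrl.get_obs();M=R.from_rotvec(o["tool_rot"]).as_matrix();print(o["tool_pos"],o["contact_force"],"jaw axis deg",np.degrees(np.arctan2(M[1,2],M[0,2])),o["t"],o["opening"])
d=cam("wrist"); cv2.imwrite("pics/c_wrist.png",d["img"][:,:,::-1])
for q,z in [("panel_knob",.13),("hatch",.095),("paddle_end",.033),("paddle_tip",.024)]:
    for r in pinpoint("wrist",q)[:3]: print(q,round(r["score"],2),np.round(r["point"],1),onplane(d,r["point"],z,True).round(4))
```

```text
[ 0.49739051 -0.05495698  0.23111598] [ 0.0742164   1.53406806 -0.27361592] jaw axis deg 10.568122643990618 2.7 0.00010877867014832894
panel_knob 0.58 [324.8 249. ] [ 0.5072 -0.0987  0.13  ]
panel_knob 0.51 [323.9 133.8] [ 0.4879 -0.      0.13  ]
hatch 0.78 [323.7 135.6] [ 0.4889 -0.0053  0.095 ]
paddle_end 0.74 [142.8 277.9] [ 0.2615 -0.2544  0.033 ]
paddle_tip 0.77 [129.2 357.3] [ 0.1882 -0.478   0.024 ]
```

View pics/c_wrist.png

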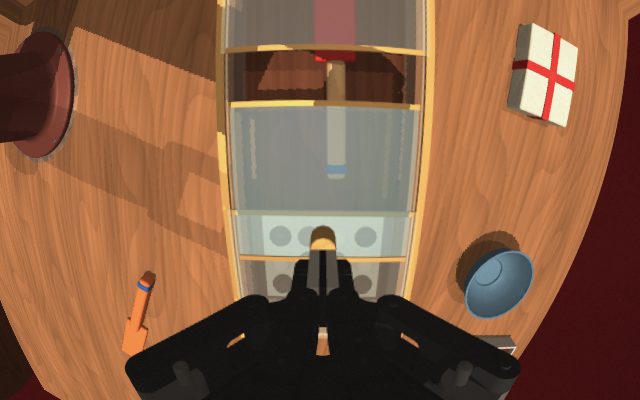

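Call:
play_rows:
  moves:
    - {"x": 0,"y": 0.3,"z": -4,"turn": 0,"jaw": 0}
    - {"x": 0,"y": 0,"z": -4,"turn": 0,"jaw": 0}
    - {"x": 0,"y": 0,"z": -2,"turn": 0,"jaw": 0}
    - {"x": 0,"y": 0,"z": -1.8,"turn": 0,"jaw": 0}
    - {"x": 0,"y": 0,"z": 0,"turn": 0,"jaw": 0}

```text
t: 3.37
tool_pos: [0.4936, -0.0486, 0.1087]
tool_rot: [-1.296, 1.076, -1.063]
contact_force: [-1.1, 0.5, -0.6]
opening: 0.0002
```

Call:
play_rows:
  moves:
    - {"x": 0.17,"y": -1,"z": 0,"turn": 0,"jaw": 0}
    - {"x": 0.17,"y": -1,"z": 0,"turn": 0,"jaw": 0}
    - {"x": 0.17,"y": -1,"z": 0,"turn": 0,"jaw": 0}
    - {"x": 0.17,"y": -1,"z": 0,"turn": 0,"jaw": 0}
    - {"x": 0.17,"y": -1,"z": 0,"turn": 0,"jaw": 0}
    - {"x": 0.17,"y": -1,"z": 0,"turn": 0,"jaw": 0}

```text
t: 3.87
tool_pos: [0.5083, -0.1119, 0.1146]
tool_rot: [-1.291, 1.069, -1.072]
contact_force: [0.6, 2.3, 0.8]
opening: 0.0003
```

Call:
play_rows:
  moves:
    - {"x": 0.17,"y": -1,"z": 0,"turn": 0,"jaw": 0}
    - {"x": 0.17,"y": -1,"z": 0,"turn": 0,"jaw": 0}
    - {"x": 0.17,"y": -1,"z": 0,"turn": 0,"jaw": 0}
    - {"x": 0.17,"y": -1,"z": 0,"turn": 0,"jaw": 0}

```text
t: 4.2
tool_pos: [0.5142, -0.1515, 0.1132]
tool_rot: [-1.292, 1.07, -1.07]
contact_force: [-0.3, 1.9, 0.4]
opening: -0.0003
```

Call:
play_rows:
  moves:
    - {"x": 0.17,"y": -1,"z": 0,"turn": 0,"jaw": 0}
    - {"x": 0.09,"y": -0.5,"z": 0,"turn": 0,"jaw": 0}
    - {"x": 0.05,"y": -0.3,"z": 0,"turn": 0,"jaw": 0}
    - {"x": 0.05,"y": -0.3,"z": 0,"turn": 0,"jaw": 0}

```text
t: 4.53
tool_pos: [0.5176, -0.1718, 0.1131]
tool_rot: [-1.292, 1.071, -1.07]
contact_force: [-0.2, 2.2, 0.6]
opening: -0.0
```

Call:
play_rows:
  moves:
    - {"x": 0.05,"y": -0.3,"z": 0,"turn": 0,"jaw": 0}
    - {"x": 0,"y": 0,"z": 0,"turn": 0,"jaw": 0}

```text
t: 4.7
tool_pos: [0.5181, -0.1749, 0.1131]
tool_rot: [-1.293, 1.07, -1.07]
contact_force: [0.0, -0.2, 0.1]
opening: 0.0001
```

Call:
play_rows:
  moves:
    - {"x": 0.05,"y": -0.3,"z": 0,"turn": 0,"jaw": 0}
    - {"x": 0,"y": 0,"z": 0,"turn": 0,"jaw": 0}

```text
t: 4.87
tool_pos: [0.5182, -0.1758, 0.113]
tool_rot: [-1.29, 1.073, -1.066]
contact_force: [-1.3, 7.0, 3.6]
opening: -0.0004
```

Call:
play_rows:
  moves:
    - {"x": 0.03,"y": -0.2,"z": 0,"turn": 0,"jaw": 0}
    - {"x": 0,"y": 0,"z": 0,"turn": 0,"jaw": 0}

```text
t: 5.03
tool_pos: [0.5182, -0.1758, 0.113]
tool_rot: [-1.287, 1.075, -1.063]
contact_force: [-3.7, 13.4, 6.0]
opening: 0.0002
```

Call:
play_rows:
  moves:
    - {"x": -0.2,"y": 1.2,"z": 0,"turn": 0,"jaw": 0}
    - {"x": -0.2,"y": 1.2,"z": 2,"turn": 0,"jaw": 8.5}
    - {"x": -0.4,"y": 2,"z": 3.5,"turn": 0,"jaw": 8.5}
    - {"x": -0.4,"y": 2.2,"z": 3.5,"turn": 0,"jaw": 8.5}
    - {"x": -0.3,"y": 2,"z": 3,"turn": 0,"jaw": 8.5}
    - {"x": 0,"y": 0,"z": 0,"turn": 0,"jaw": 8.5}
    - {"x": 0,"y": 0,"z": 0,"turn": 0,"jaw": 8.5}

```text
t: 5.62
tool_pos: [0.5052, -0.0931, 0.2362]
tool_rot: [-1.291, 1.063, -1.074]
contact_force: [0.5, 0.7, -0.6]
opening: 0.0723
```

Run:
```python
from h import *
o=ctrl.get_obs();print(o["tool_pos"],o["contact_force"],o["t"],o["opening"])
d=cam("wrist"); cv2.imwrite("pics/d_wrist.png",d["img"][:,:,::-1]); t=cam("top");cv2.imwrite("pics/d_top.png",cv2.resize(t["img"][150:260,240:420,::-1],None,fx=4,fy=4))
```

```text
[ 0.50515853 -0.09308658  0.23615626] [ 0.47038222  0.728427   -0.57312456] 5.6167 0.07233707542217134
```

View pics/d_wrist.png

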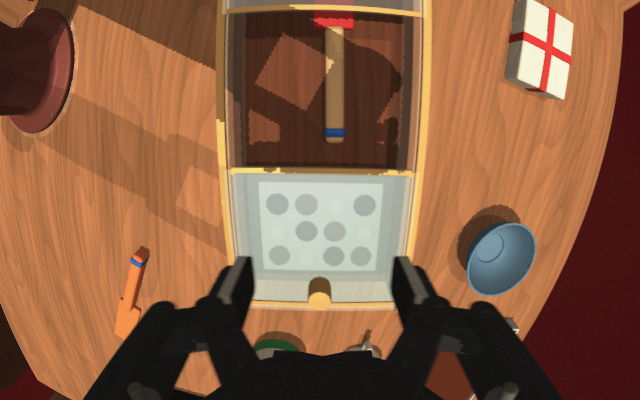

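View pics/d_top.png

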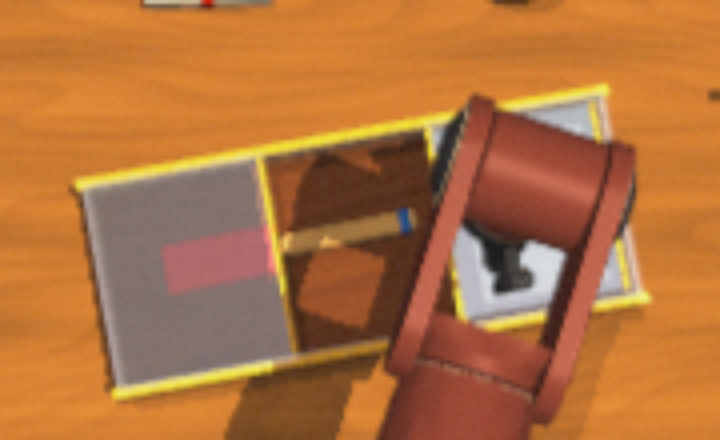

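Run:
```python
from h import *
d=cam("wrist")
a=onplane(d,(334.5,132),.046,True); b=onplane(d,(334.5,30),.046,True); e=onplane(d,(334.5,138),.046,True)
print(a,b,e,np.degrees(np.arctan2(*(b-a)[[1,0]])))
for p in [(223,170),(424,170),(225,12),(424,14)]: print("trim",onplane(d,p,.095,True))
for p in [(230,172),(412,172)]: print("panel edge",onplane(d,p,.1,True))
cv2.imwrite("pics/e.png",cv2.resize(d["img"][0:180,220:430,::-1],None,fx=3.3,fy=3.3,interpolation=cv2.INTER_CUBIC))
```

```text
[ 0.50644711 -0.04348717  0.046     ] [0.48580001 0.0645379  0.046     ] [ 0.50768923 -0.04982977  0.046     ] 100.82058248319102
trim [ 0.40563986 -0.09239413  0.095     ]
trim [ 0.59517822 -0.05653729  0.095     ]
trim [0.3836998  0.05746409 0.095     ]
trim [0.56316722 0.08966886 0.095     ]
panel edge [ 0.41423787 -0.09175047  0.1       ]
panel edge [ 0.58203973 -0.06010467  0.1       ]
```

View pics/e.png

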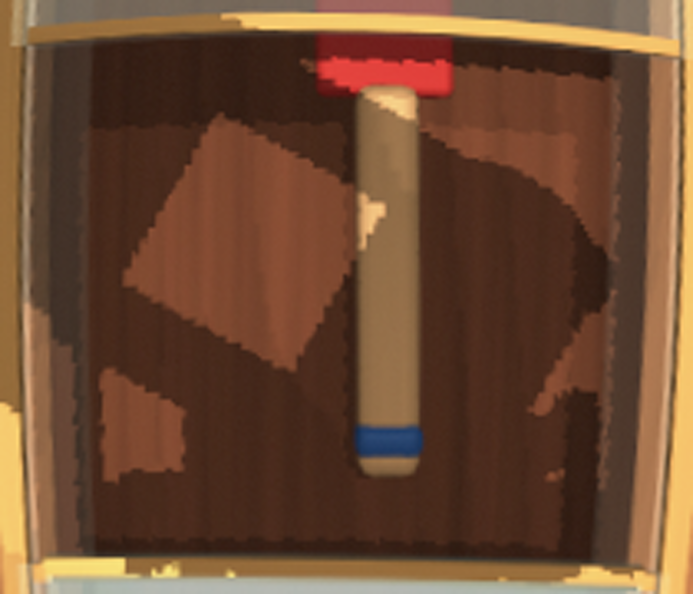

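Call:
play_rows:
  moves:
    - {"x": 0,"y": 3.7,"z": 0,"turn": 0,"jaw": 7.5}
    - {"x": 0,"y": 3.6,"z": 0,"turn": 0,"jaw": 7.5}
    - {"x": 0,"y": 0,"z": -3,"turn": 0,"jaw": 7.0}
    - {"x": 0,"y": 0,"z": -3,"turn": 0,"jaw": 6.5}
    - {"x": 0,"y": 0,"z": -3,"turn": 0,"jaw": 6}
    - {"x": 0,"y": 0,"z": 0,"turn": 0,"jaw": 6}
    - {"x": 0,"y": 0,"z": 0,"turn": 0,"jaw": 6}

```text
t: 6.35
tool_pos: [0.5017, -0.0205, 0.1399]
tool_rot: [-1.296, 1.077, -1.066]
contact_force: [0.3, 0.8, 1.7]
opening: 0.0603
```

Run:
```python
from h import *
o=ctrl.get_obs();print(o["tool_pos"],o["contact_force"],o["t"],o["opening"])
d=cam("wrist"); cv2.imwrite("pics/f_wrist.png",d["img"][:,:,::-1])
from scipy.spatial.transform import Rotation as R
M=R.from_rotvec(o["tool_rot"]).as_matrix(); print(M[:,1])
```

```text
[ 0.50168392 -0.02052742  0.13992584] [0.2618105  0.77045237 1.66723983] 6.35 0.060294862079670074
[-0.00728977  0.0011828  -0.99997273]
```

View pics/f_wrist.png

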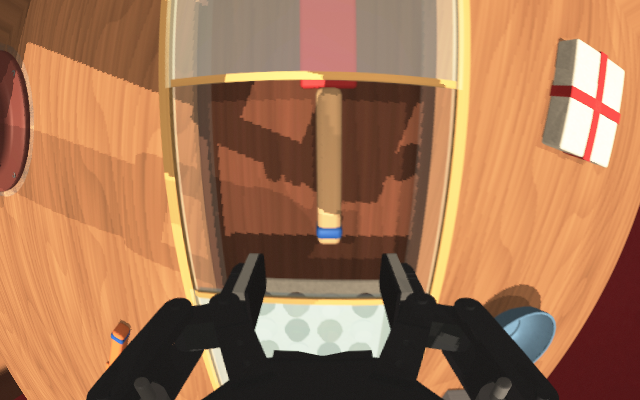

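Run:
```python
from h import *
d=cam("wrist")
for p in [(329,232),(329,243),(329,100)]: print(onplane(d,p,.046,True))
```

```text
[ 0.5132264  -0.04572934  0.046     ]
[ 0.51523065 -0.05595179  0.046     ]
[0.49263009 0.06105254 0.046     ]
```

Call:
play_rows:
  moves:
    - {"x": 0.3,"y": 0,"z": -3,"turn": 0,"jaw": 6}
    - {"x": 0,"y": 0,"z": -3,"turn": 0,"jaw": 6}
    - {"x": 0,"y": 0,"z": 0,"turn": 0,"jaw": 6}
    - {"x": 0,"y": 0,"z": 0,"turn": 0,"jaw": 6}

```text
t: 6.78
tool_pos: [0.5069, -0.0207, 0.0837]
tool_rot: [-1.293, 1.071, -1.07]
contact_force: [-0.3, -0.1, 1.2]
opening: 0.0605
```

Call:
play_rows:
  moves:
    - {"x": 0.1,"y": 0,"z": -2,"turn": 0,"jaw": 6}
    - {"x": 0,"y": 0,"z": -2,"turn": 0,"jaw": 6}
    - {"x": 0,"y": 0,"z": -1.2,"turn": 0,"jaw": 5}
    - {"x": 0,"y": 0,"z": -0.4,"turn": 0,"jaw": 4}
    - {"x": 0,"y": 0,"z": 0,"turn": 0,"jaw": 4}

```text
t: 7.2
tool_pos: [0.5083, -0.0206, 0.0279]
tool_rot: [-1.292, 1.07, -1.07]
contact_force: [0.2, -0.6, -0.1]
opening: 0.0402
```

Run:
```python
from h import *
o=ctrl.get_obs();print(o["tool_pos"],o["contact_force"],o["t"],o["opening"])
d=cam("wrist"); cv2.imwrite("pics/g_wrist.png",d["img"][:,:,::-1])
s=cam("scene");cv2.imwrite("pics/g_scene.png",cv2.resize(s["img"][120:260,200:400,::-1],None,fx=4,fy=4))
```

```text
[ 0.50830264 -0.02059261  0.02786879] [ 0.15171176 -0.62308266 -0.13556715] 7.2 0.040205471250164465
```

View pics/g_wrist.png

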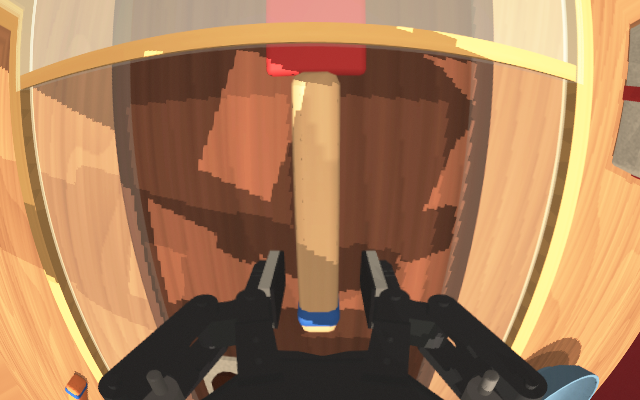

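View pics/g_scene.png

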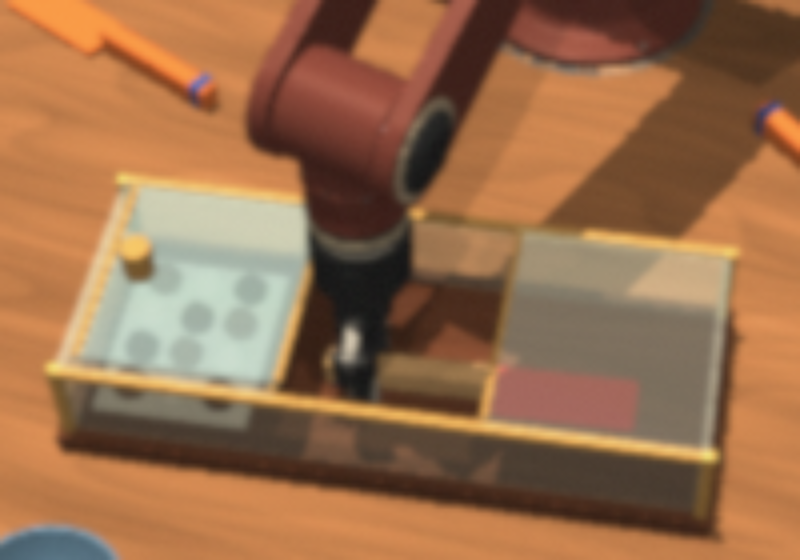

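Fingers straddle the handle centrally. Close lightly.

Call:
play_rows:
  moves:
    - {"x": 0,"y": 0,"z": 0,"turn": 0,"jaw": 2.6}
    - {"x": 0,"y": 0,"z": 0,"turn": 0,"jaw": 1.5}
    - {"x": 0,"y": 0,"z": 0,"turn": 0,"jaw": 1.5}
    - {"x": 0,"y": 0,"z": 0,"turn": 0,"jaw": 1.5}
  squeeze: 20

```text
t: 7.63
tool_pos: [0.5091, -0.0207, 0.0288]
tool_rot: [-1.291, 1.068, -1.072]
contact_force: [-1.1, 1.3, 6.3]
opening: 0.0194
```

Call:
play_rows:
  moves:
    - {"x": 0,"y": 0,"z": 0.7,"turn": 0,"jaw": 1.5}
    - {"x": 0,"y": 0,"z": 0.7,"turn": 0,"jaw": 1.5}
    - {"x": 0,"y": 0,"z": 0.6,"turn": 0,"jaw": 1.5}
    - {"x": 0,"y": 0,"z": 0,"turn": 0,"jaw": 1.5}

```text
t: 7.97
tool_pos: [0.5091, -0.0206, 0.049]
tool_rot: [-1.291, 1.068, -1.072]
contact_force: [0.6, -0.2, -1.1]
opening: 0.0198
```

Run:
```python
from h import *
o=ctrl.get_obs();print(o["tool_pos"],o["contact_force"],o["wrist_torque"],o["t"],o["opening"])
d=cam("wrist"); cv2.imwrite("pics/h_wrist.png",d["img"][:,:,::-1])
s=cam("scene");cv2.imwrite("pics/h_scene.png",cv2.resize(s["img"][120:260,200:400,::-1],None,fx=4,fy=4))
```

```text
[ 0.50907919 -0.02062909  0.04901741] [ 0.60898579 -0.17855485 -1.08729522] [-0.02625002 -0.08417467  0.04098031] 7.9667 0.01977993250711373
```

View pics/h_wrist.png

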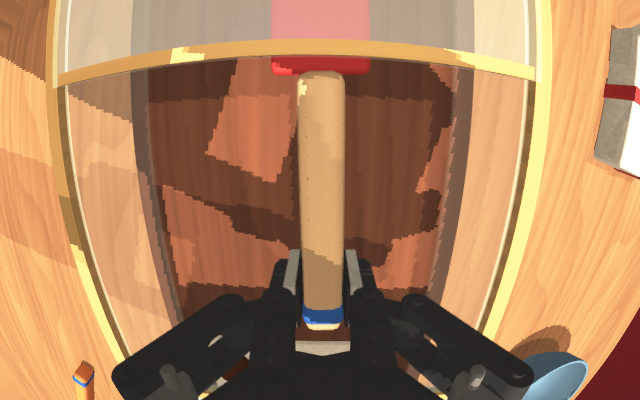

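View pics/h_scene.png

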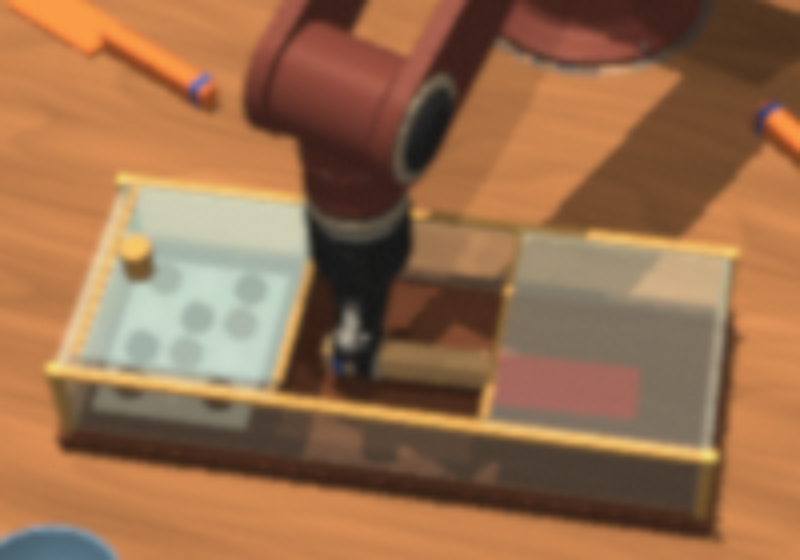

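Call:
play_rows:
  moves:
    - {"x": 0,"y": 0,"z": 0,"turn": 0,"jaw": 1.9}
    - {"x": 0,"y": 0,"z": 0,"turn": 0,"jaw": 1.9}

```text
t: 8.23
tool_pos: [0.5076, -0.0204, 0.0469]
tool_rot: [-1.292, 1.071, -1.07]
contact_force: [-0.2, -0.5, -1.3]
opening: 0.0197
```

Call:
play_rows:
  moves:
    - {"x": 0,"y": 0,"z": 0,"turn": 0,"jaw": 1.96}
    - {"x": 0,"y": 0,"z": 0,"turn": 0,"jaw": 1.96}

```text
t: 8.4
tool_pos: [0.5077, -0.0204, 0.0469]
tool_rot: [-1.292, 1.071, -1.07]
contact_force: [-0.2, -0.3, -0.8]
opening: 0.0199
```

Run:
```python
from h import *
o=ctrl.get_obs();print(o["tool_pos"],o["contact_force"],o["wrist_torque"],o["t"],o["opening"])
d=cam("wrist"); cv2.imwrite("pics/i_wrist.png",d["img"][:,:,::-1])
```

```text
[ 0.5077191  -0.02041908  0.04692742] [-0.21036704 -0.34541994 -0.79438368] [-0.02375653 -0.04048852 -0.00079027] 8.4 0.019871363456066146
```

View pics/i_wrist.png

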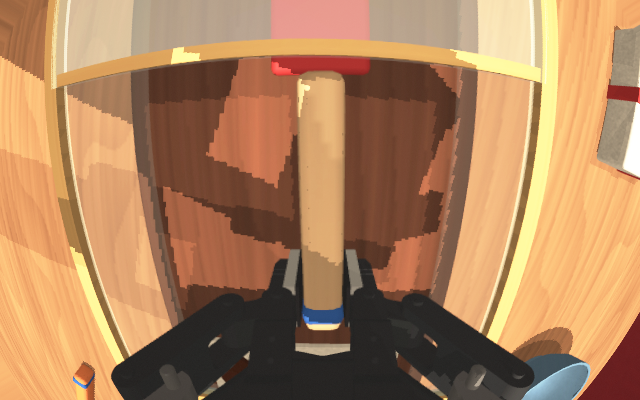

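Call:
play_rows:
  moves:
    - {"x": 0,"y": 0,"z": 0,"turn": 0,"jaw": 1.99}
    - {"x": 0,"y": 0,"z": 0,"turn": 0,"jaw": 1.99}

```text
t: 8.62
tool_pos: [0.508, -0.0204, 0.0472]
tool_rot: [-1.292, 1.07, -1.07]
contact_force: [0.1, -0.3, -1.7]
opening: 0.0201
```

```bash
cat > w.py <<'E'
from h import *
import sys
o=ctrl.get_obs();print(o["tool_pos"],o["contact_force"],o["wrist_torque"],o["t"],o["opening"])
d=cam("wrist"); cv2.imwrite(f"pics/{sys.argv[1]}_wrist.png",d["img"][:,:,::-1])
E
python3 w.py j
```

```text
[ 0.5079712  -0.02039388  0.04724481] [ 0.09817935 -0.25136392 -1.65293475] [-0.00390329  0.01361487  0.04128077] 8.6167 0.020136927571574238
```

View pics/j_wrist.png

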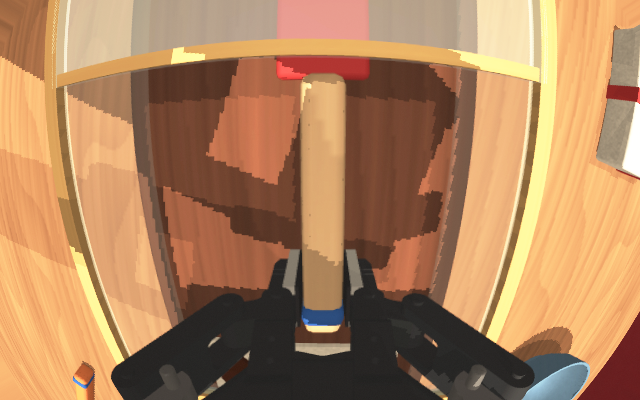

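Call:
play_rows:
  moves:
    - {"x": 0,"y": 0,"z": 0.3,"turn": 0,"jaw": 1.98}
    - {"x": 0,"y": 0,"z": 0.4,"turn": 0,"jaw": 1.98}
    - {"x": 0,"y": 0,"z": 0.4,"turn": 0,"jaw": 1.98}
    - {"x": 0,"y": 0,"z": 0.4,"turn": 0,"jaw": 1.98}
    - {"x": 0,"y": 0,"z": 0.3,"turn": 0,"jaw": 1.98}
    - {"x": 0,"y": 0,"z": 0,"turn": 0,"jaw": 1.98}

```text
t: 9.17
tool_pos: [0.5087, -0.0206, 0.0665]
tool_rot: [-1.291, 1.068, -1.071]
contact_force: [1.2, -0.4, -0.6]
opening: 0.0199
```

```bash
python3 w.py k
```

```text
[ 0.50874257 -0.02060613  0.0665285 ] [ 1.23639998 -0.37752315 -0.59527778] [-0.06472936 -0.02172115 -0.02437752] 9.1667 0.019898836522095016
```

View pics/k_wrist.png

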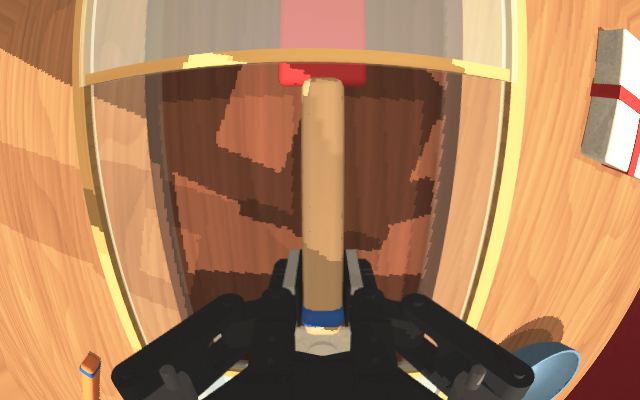

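```bash
cat > tilt.py <<'E'
from h import *
import sys
from scipy.optimize import minimize_scalar
# paddle yaw dir (blade direction)
def fproj(d,P):
    K=d["camera_matrix"];T=d["cam_to_world"]
    c=T[:3,:3].T@(np.asarray(P,float)-T[:3,3]); x,y,z=c[0],-c[1],-c[2]
    r=np.hypot(x,y); th=np.arctan2(r,z); s=th/r if r>1e-9 else 1
    return np.array([K[0,2]+K[0,0]*x*s,K[1,2]+K[1,1]*y*s])
yaw=np.radians(100.8)
def pts(tcp,th,P,along=0.032,piv=0.009):
    # P: paddle coords (y from handle end 0..240, z from underside) ; grip centre line at 'along' from end
    u=np.array([np.cos(yaw),np.sin(yaw),0]); x=np.array([u[1],-u[0],0])
    out=[]
    for px,py,pz in P:
        a=py-along; h=pz-(0.020+piv-0.0 -0.0+ (0.0279-0.020) -0.020)  # pivot height in paddle = tcp(0.0279)+piv-0.020
        aa=a*np.cos(th)+h*np.sin(th); hh=-a*np.sin(th)+h*np.cos(th)
        out.append(tcp+u*aa+x*px+np.array([0,0,piv+hh]))
    return np.array(out)
if __name__=="__main__":
    d=cam("wrist"); tcp=ctrl.get_obs()["tool_pos"]
    for deg in [0,5,10,12,15,20,25,30,35,40,45,50,60]:
        Q=pts(tcp,np.radians(deg),[(-.023,.13,.008),(.023,.13,.008),(0,.13,.026),(0,.24,0),(0,.24,.008)])
        print(deg,[fproj(d,q).round(0).tolist() for q in Q[:3]],"tip z",Q[3:,2].round(3),"tip y",Q[3,1].round(3))
E
python3 tilt.py
```

```text
0 [[272.0, 67.0], [373.0, 67.0], [322.0, 61.0]] tip z [0.058 0.066] tip y 0.184
5 [[274.0, 71.0], [370.0, 71.0], [322.0, 62.0]] tip z [0.04  0.048] tip y 0.182
10 [[277.0, 76.0], [367.0, 76.0], [322.0, 65.0]] tip z [0.022 0.03 ] tip y 0.178
12 [[278.0, 79.0], [367.0, 78.0], [322.0, 67.0]] tip z [0.015 0.023] tip y 0.176
15 [[279.0, 82.0], [365.0, 82.0], [322.0, 70.0]] tip z [0.005 0.012] tip y 0.173
20 [[281.0, 89.0], [363.0, 89.0], [322.0, 75.0]] tip z [-0.012 -0.005] tip y 0.166
25 [[283.0, 96.0], [362.0, 96.0], [322.0, 81.0]] tip z [-0.028 -0.021] tip y 0.158
30 [[285.0, 103.0], [360.0, 103.0], [322.0, 87.0]] tip z [-0.044 -0.037] tip y 0.148
35 [[286.0, 112.0], [359.0, 111.0], [322.0, 94.0]] tip z [-0.058 -0.052] tip y 0.137
40 [[287.0, 120.0], [357.0, 120.0], [322.0, 102.0]] tip z [-0.072 -0.066] tip y 0.125
45 [[288.0, 129.0], [356.0, 129.0], [322.0, 110.0]] tip z [-0.084 -0.079] tip y 0.112
50 [[289.0, 138.0], [355.0, 138.0], [322.0, 119.0]] tip z [-0.095 -0.09 ] tip y 0.098
60 [[291.0, 156.0], [354.0, 156.0], [322.0, 136.0]] tip z [-0.114 -0.11 ] tip y 0.067
```

Call:
play_rows:
  moves:
    - {"x": 0.04,"y": -0.3,"z": 0.4,"turn": 0,"jaw": 1.98}
    - {"x": 0.05,"y": -0.3,"z": 0.4,"turn": 0,"jaw": 1.98}
    - {"x": 0.05,"y": -0.3,"z": 0.4,"turn": 0,"jaw": 1.98}
    - {"x": 0.05,"y": -0.3,"z": 0.4,"turn": 0,"jaw": 1.98}
    - {"x": 0.05,"y": -0.3,"z": 0.4,"turn": 0,"jaw": 1.98}
    - {"x": 0,"y": 0,"z": 0,"turn": 0,"jaw": 1.98}

```text
t: 9.77
tool_pos: [0.5107, -0.0357, 0.086]
tool_rot: [-1.291, 1.07, -1.071]
contact_force: [-0.5, 1.7, -1.7]
opening: 0.0197
```

```bash
python3 w.py l; python3 tilt.py
```

```text
[ 0.51066538 -0.03570967  0.08601966] [-0.50762074  1.67031102 -1.67395772] [ 0.15366929 -0.03401738  0.02750779] 9.7667 0.01974684733146075
0 [[272.0, 67.0], [373.0, 67.0], [322.0, 61.0]] tip z [0.078 0.086] tip y 0.169
5 [[275.0, 71.0], [370.0, 71.0], [322.0, 63.0]] tip z [0.059 0.067] tip y 0.166
10 [[277.0, 76.0], [368.0, 76.0], [322.0, 66.0]] tip z [0.042 0.05 ] tip y 0.163
12 [[278.0, 79.0], [367.0, 78.0], [322.0, 67.0]] tip z [0.035 0.043] tip y 0.161
15 [[279.0, 82.0], [366.0, 82.0], [322.0, 70.0]] tip z [0.024 0.032] tip y 0.157
20 [[281.0, 89.0], [364.0, 89.0], [322.0, 75.0]] tip z [0.007 0.015] tip y 0.151
25 [[283.0, 96.0], [362.0, 96.0], [322.0, 81.0]] tip z [-0.009 -0.002] tip y 0.142
30 [[285.0, 104.0], [360.0, 103.0], [322.0, 87.0]] tip z [-0.024 -0.017] tip y 0.133
35 [[286.0, 112.0], [359.0, 112.0], [323.0, 95.0]] tip z [-0.039 -0.032] tip y 0.122
40 [[287.0, 120.0], [358.0, 120.0], [323.0, 102.0]] tip z [-0.052 -0.046] tip y 0.11
45 [[289.0, 129.0], [357.0, 129.0], [323.0, 110.0]] tip z [-0.065 -0.059] tip y 0.097
50 [[290.0, 138.0], [356.0, 138.0], [323.0, 119.0]] tip z [-0.076 -0.071] tip y 0.083
60 [[291.0, 157.0], [354.0, 156.0], [323.0, 137.0]] tip z [-0.094 -0.09 ] tip y 0.052
```

View pics/l_wrist.png

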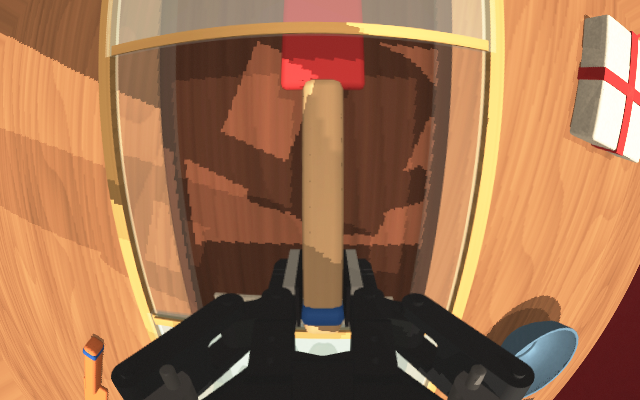

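Call:
play_rows:
  moves:
    - {"x": 0.04,"y": -0.2,"z": 0.5,"turn": 0,"jaw": 1.98}
    - {"x": 0.04,"y": -0.2,"z": 0.5,"turn": 0,"jaw": 1.98}
    - {"x": 0.04,"y": -0.2,"z": 0.5,"turn": 0,"jaw": 1.98}
    - {"x": 0.04,"y": -0.2,"z": 0.5,"turn": 0,"jaw": 1.98}
    - {"x": 0.04,"y": -0.2,"z": 0.5,"turn": 0,"jaw": 1.98}
    - {"x": 0.04,"y": -0.2,"z": 0.5,"turn": 0,"jaw": 1.98}
    - {"x": 0,"y": 0,"z": 0,"turn": 0,"jaw": 1.98}

```text
t: 10.45
tool_pos: [0.5146, -0.0489, 0.1179]
tool_rot: [-1.291, 1.066, -1.075]
contact_force: [0.4, -0.1, -0.0]
opening: 0.0203
```

```bash
python3 w.py m; python3 tilt.py
python3 - <<'E'
from h import *
s=cam("scene");cv2.imwrite("pics/m_scene.png",cv2.resize(s["img"][120:260,200:400,::-1],None,fx=4,fy=4))
E
```

```text
[ 0.51462415 -0.04892681  0.11785295] [ 0.36215468 -0.05382392 -0.0233523 ] [-0.0516418  -0.01231568  0.0282599 ] 10.45 0.02034277646630917
0 [[271.0, 67.0], [372.0, 66.0], [322.0, 60.0]] tip z [0.109 0.117] tip y 0.156
5 [[274.0, 71.0], [370.0, 70.0], [322.0, 62.0]] tip z [0.091 0.099] tip y 0.154
10 [[277.0, 76.0], [367.0, 75.0], [322.0, 65.0]] tip z [0.073 0.081] tip y 0.15
12 [[277.0, 78.0], [366.0, 78.0], [322.0, 66.0]] tip z [0.066 0.074] tip y 0.148
15 [[279.0, 82.0], [365.0, 81.0], [322.0, 69.0]] tip z [0.056 0.063] tip y 0.145
20 [[281.0, 88.0], [363.0, 88.0], [322.0, 74.0]] tip z [0.039 0.046] tip y 0.138
25 [[283.0, 95.0], [361.0, 95.0], [322.0, 80.0]] tip z [0.023 0.03 ] tip y 0.13
30 [[284.0, 103.0], [360.0, 103.0], [322.0, 87.0]] tip z [0.007 0.014] tip y 0.12
35 [[286.0, 111.0], [358.0, 111.0], [322.0, 94.0]] tip z [-0.007 -0.001] tip y 0.109
40 [[287.0, 119.0], [357.0, 119.0], [322.0, 102.0]] tip z [-0.021 -0.015] tip y 0.097
45 [[288.0, 128.0], [356.0, 128.0], [322.0, 110.0]] tip z [-0.033 -0.027] tip y 0.084
50 [[289.0, 137.0], [355.0, 137.0], [322.0, 118.0]] tip z [-0.044 -0.039] tip y 0.07
60 [[291.0, 156.0], [353.0, 156.0], [322.0, 136.0]] tip z [-0.063 -0.059] tip y 0.039
```

View pics/m_wrist.png

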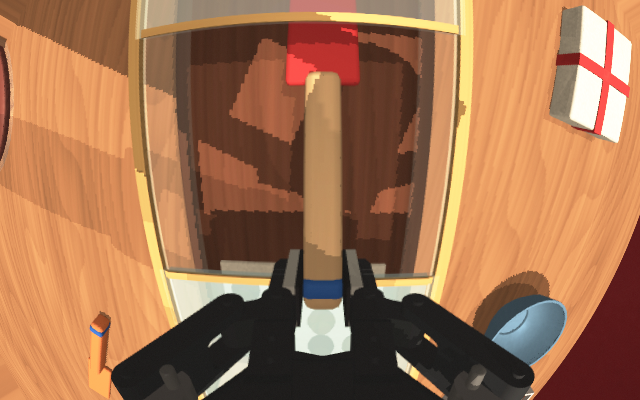

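View pics/m_scene.png

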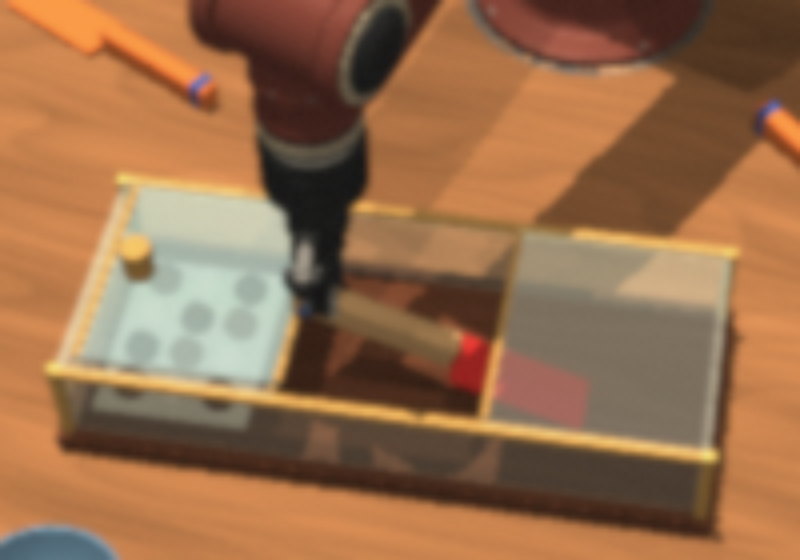

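Call:
play_rows:
  moves:
    - {"x": 0,"y": 0,"z": 0,"turn": 0,"jaw": 1.5}
    - {"x": 0,"y": 0,"z": 0,"turn": 0,"jaw": 1.5}
  squeeze: 20

```text
t: 10.77
tool_pos: [0.5131, -0.0477, 0.1155]
tool_rot: [-1.292, 1.07, -1.071]
contact_force: [0.8, -0.9, -0.4]
opening: 0.0191
```

```bash
python3 w.py n
python3 - <<'E'
import cv2
d=cv2.imread("pics/n_wrist.png"); cv2.imwrite("pics/n2.png",cv2.resize(d[200:400,220:430],None,fx=3.5,fy=3.0,interpolation=cv2.INTER_CUBIC))
from h import *
s=cam("scene");cv2.imwrite("pics/n3.png",cv2.resize(s["img"][165:235,250:340,::-1],None,fx=8,fy=8,interpolation=cv2.INTER_CUBIC))
E
```

```text
[ 0.51307939 -0.04772489  0.1155479 ] [ 0.84117582 -0.89085518 -0.39042133] [ 0.04168939 -0.08587438 -0.04812731] 10.7667 0.01912437312440706
```

View pics/n2.png

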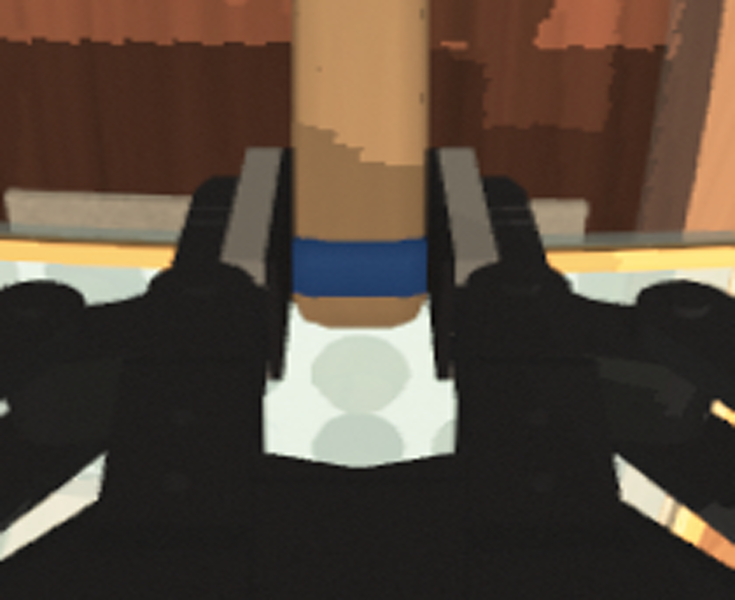

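View pics/n3.png

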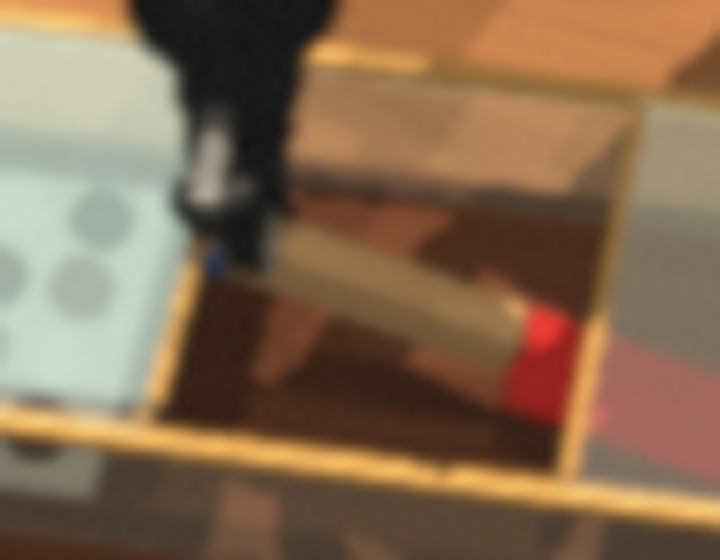

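Call:
play_rows:
  moves:
    - {"x": 0,"y": 0,"z": 0,"turn": 0,"jaw": 1.0}
    - {"x": 0,"y": 0,"z": 0,"turn": 0,"jaw": 1.0}
    - {"x": 0,"y": 0,"z": 0.5,"turn": 0,"jaw": 1.0}
    - {"x": 0.05,"y": -0.3,"z": 0.4,"turn": 0,"jaw": 1.0}
    - {"x": 0.05,"y": -0.3,"z": 0.2,"turn": 0,"jaw": 1.0}
    - {"x": 0,"y": 0,"z": 0,"turn": 0,"jaw": 1.0}
  squeeze: 45

```text
t: 11.37
tool_pos: [0.5143, -0.0541, 0.1271]
tool_rot: [-1.292, 1.069, -1.071]
contact_force: [-0.2, 0.3, -1.8]
opening: 0.0185
```

```bash
python3 w.py o
python3 - <<'E'
from h import *
s=cam("scene");cv2.imwrite("pics/o3.png",cv2.resize(s["img"][150:250,230:370,::-1],None,fx=5.5,fy=5.5,interpolation=cv2.INTER_CUBIC))
E
```

```text
[ 0.51429407 -0.05409123  0.12714859] [-0.19597712  0.26914961 -1.79015474] [-0.09528877 -0.0380342   0.02025823] 11.3667 0.018451827298530014
```

View pics/o_wrist.png

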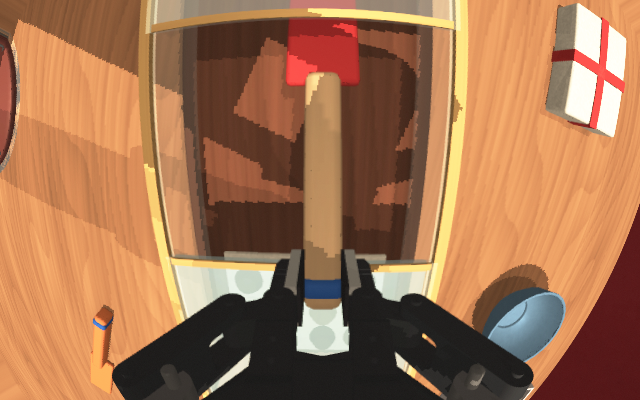

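View pics/o3.png

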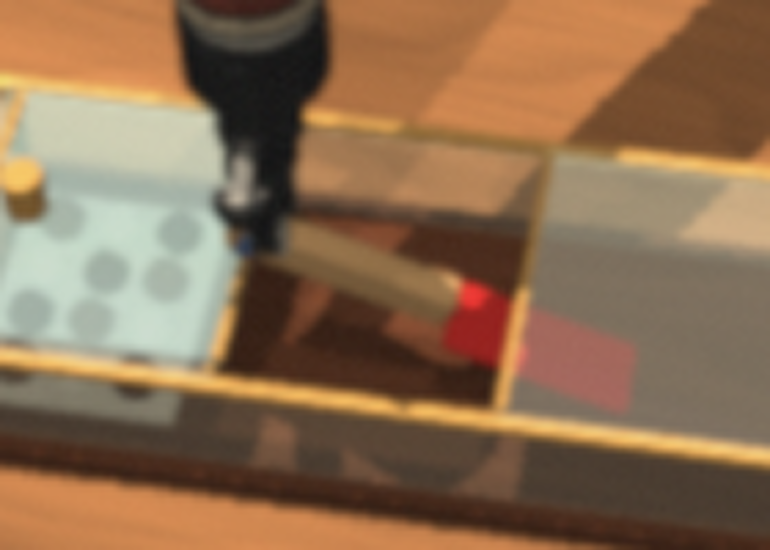

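```bash
cat > side.py <<'E'
from h import *
yaw=np.radians(100.3); u=np.array([np.cos(yaw),np.sin(yaw),0]); n=np.array([u[1],-u[0],0])
def plane(d,p,tcp,off=0):
    K=d["camera_matrix"];T=d["cam_to_world"]
    c=np.array([(p[0]-K[0,2])/K[0,0],-(p[1]-K[1,2])/K[1,1],-1.]); w=T[:3,:3]@c;o=T[:3,3]
    P=o+w*((tcp+n*off-o)@n)/(w@n); return np.round([(P-[0.487,0,0])@np.array([-.170,.985,0]),P[2]],4)
E
python3 - <<'E'
from side import *
d=cam("scene");tcp=ctrl.get_obs()["tool_pos"]
f=lambda x,y:(230+x/5.5,150+y/5.5)
print("end low near",plane(d,f(240,250),tcp,.01),"tip near",plane(d,f(628,412),tcp,.023),"tip far",plane(d,f(636,345),tcp,-.023),"junc near",plane(d,f(445,345),tcp,.023),"handle top junction",plane(d,f(462,280),tcp,-.01), "handle bottom near at fingers", plane(d,f(290,262),tcp,.01),"hbj",plane(d,f(445,318),tcp,.01))
E
```

```text
end low near [-0.0721  0.1237] tip near [0.1406 0.0388] tip far [0.139  0.0392] junc near [0.04   0.0793] handle top junction [0.0438 0.0952] handle bottom near at fingers [-0.0453  0.1185] hbj [0.0378 0.086 ]
```

Call:
play_rows:
  moves:
    - {"x": 0.1,"y": -0.5,"z": 0.2,"turn": 0,"jaw": 1.0}
    - {"x": 0.17,"y": -1,"z": 0.4,"turn": 0,"jaw": 1.0}
    - {"x": 0.17,"y": -1,"z": 0.4,"turn": 0,"jaw": 1.0}
    - {"x": 0.17,"y": -1,"z": 0.4,"turn": 0,"jaw": 1.0}
    - {"x": 0.17,"y": -1,"z": 0.4,"turn": 0,"jaw": 1.0}

```text
t: 11.93
tool_pos: [0.522, -0.0999, 0.145]
tool_rot: [-1.292, 1.07, -1.071]
contact_force: [0.3, -0.2, -0.3]
opening: 0.0186
```

Call:
play_rows:
  moves:
    - {"x": 0.17,"y": -1,"z": 0.4,"turn": 0,"jaw": 1.0}
    - {"x": 0.17,"y": -1,"z": 0.4,"turn": 0,"jaw": 1.0}
    - {"x": 0.17,"y": -1,"z": 0.4,"turn": 0,"jaw": 1.0}
    - {"x": 0.17,"y": -1,"z": 0.4,"turn": 0,"jaw": 1.0}
    - {"x": 0,"y": 0,"z": 0,"turn": 0,"jaw": 1.0}

```text
t: 12.35
tool_pos: [0.5293, -0.1406, 0.1617]
tool_rot: [-1.291, 1.069, -1.073]
contact_force: [0.1, 0.1, -1.0]
opening: 0.0184
```

```bash
python3 w.py p
python3 - <<'E'
from h import *
s=cam("scene");cv2.imwrite("pics/p3.png",cv2.resize(s["img"][150:250,210:350,::-1],None,fx=5.5,fy=5.5,interpolation=cv2.INTER_CUBIC))
E
```

```text
[ 0.52927818 -0.14064445  0.16165419] [ 0.05577417  0.10573612 -0.95177761] [-0.08501066 -0.00963466  0.01207956] 12.35 0.018426039986925376
```

View pics/p_wrist.png

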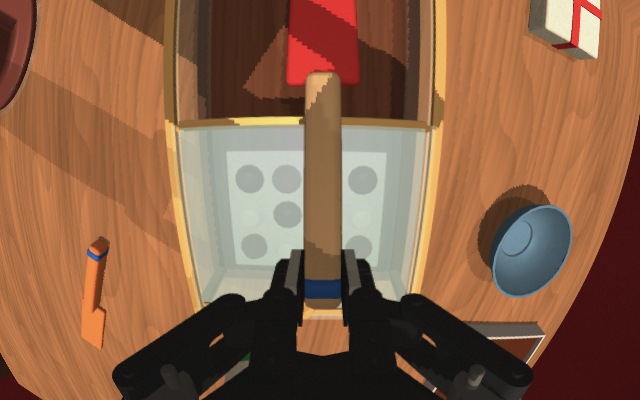

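View pics/p3.png

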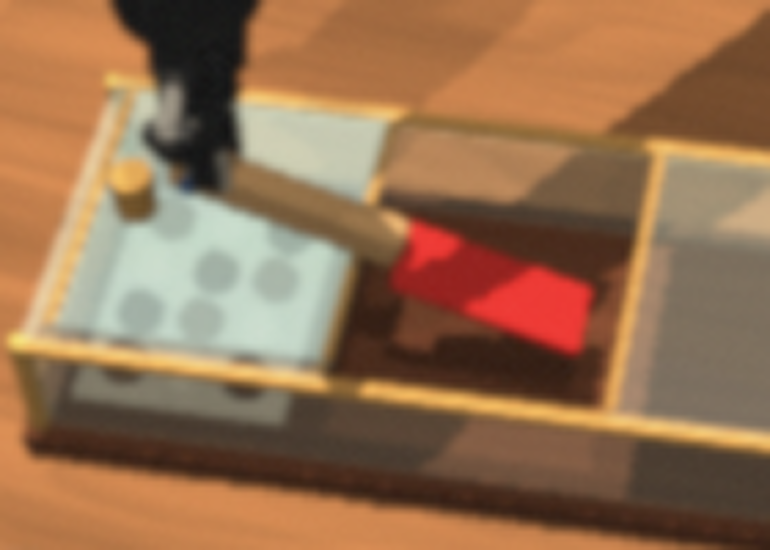

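Call:
play_rows:
  moves:
    - {"x": 0,"y": 0,"z": 0.6,"turn": 0,"jaw": 1.0}
    - {"x": 0,"y": 0,"z": 1.2,"turn": 0,"jaw": 1.0}
    - {"x": 0,"y": 0,"z": 1.6,"turn": 0,"jaw": 1.0}
    - {"x": 0,"y": 0,"z": 1.6,"turn": 0,"jaw": 1.0}
    - {"x": 0,"y": 0,"z": 1.6,"turn": 0,"jaw": 1.0}
    - {"x": 0,"y": 0,"z": 1.6,"turn": 0,"jaw": 1.0}
    - {"x": 0,"y": 0,"z": 1.6,"turn": 0,"jaw": 1.0}
    - {"x": 0,"y": 0,"z": 1.6,"turn": 0,"jaw": 1.0}

```text
t: 13.12
tool_pos: [0.5284, -0.1379, 0.2763]
tool_rot: [-1.292, 1.069, -1.07]
contact_force: [-0.5, -0.4, -1.6]
opening: 0.0185
```

Call:
play_rows:
  moves:
    - {"x": 0,"y": 0,"z": 1.2,"turn": 0,"jaw": 1.0}
    - {"x": 0,"y": 0,"z": 0.6,"turn": 0,"jaw": 1.0}
    - {"x": 0,"y": 0,"z": 0.3,"turn": 0,"jaw": 1.0}
    - {"x": 0,"y": 0,"z": 0,"turn": 0,"jaw": 1.0}
    - {"x": 0,"y": 0,"z": 0,"turn": 0,"jaw": 1.0}
    - {"x": 0,"y": 0,"z": 0,"turn": 0,"jaw": 1.0}

```text
t: 13.62
tool_pos: [0.5279, -0.1382, 0.2939]
tool_rot: [-1.293, 1.072, -1.068]
contact_force: [-1.0, 0.0, -1.5]
opening: 0.0188
```

```bash
python3 w.py q
python3 - <<'E'
from h import *
s=cam("scene");cv2.imwrite("pics/q3.png",cv2.resize(s["img"][70:250,190:390,::-1],None,fx=3.3,fy=3.3,interpolation=cv2.INTER_CUBIC));cv2.imwrite("pics/q_scene.png",s["img"][:,:,::-1])
s=cam("top");cv2.imwrite("pics/q_top.png",s["img"][:,:,::-1])
E
```

```text
[ 0.52789801 -0.13823169  0.29391409] [-1.02149106  0.03229675 -1.45016082] [-0.09217762  0.00046452 -0.03082278] 13.6167 0.018826874278515097
```

View pics/q_wrist.png

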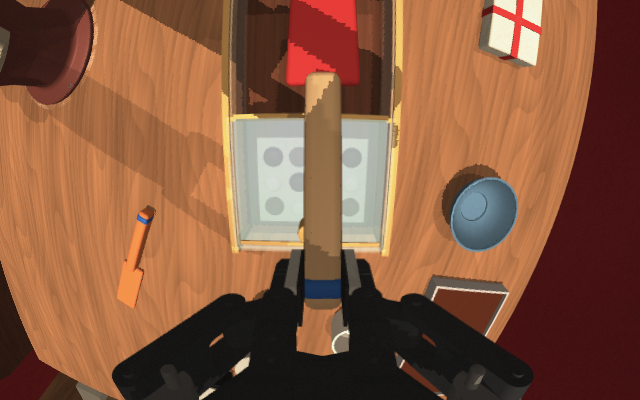

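View pics/q3.png

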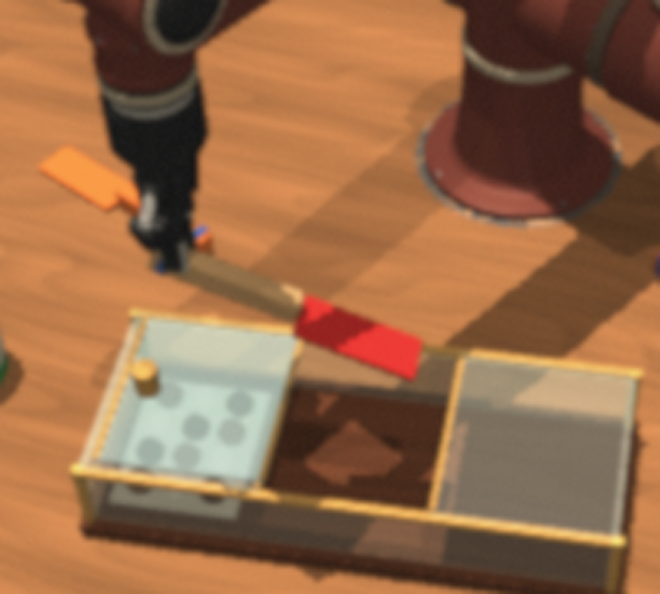

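View pics/q_top.png

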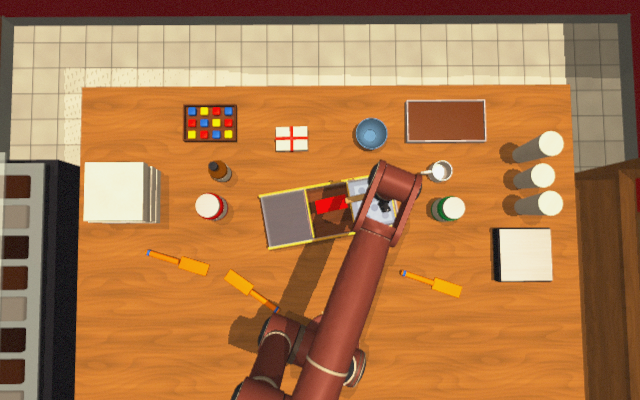

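Call:
play_rows:
  moves:
    - {"x": 0,"y": 0,"z": 0,"turn": 0,"jaw": 1.0}
    - {"x": 0,"y": 0,"z": 0,"turn": 0,"jaw": 1.0}
    - {"x": 0,"y": 0,"z": 0,"turn": 0,"jaw": 1.0}
    - {"x": 0,"y": 0,"z": 0,"turn": 0,"jaw": 1.0}
    - {"x": 0,"y": 0,"z": 0,"turn": 0,"jaw": 1.0}
    - {"x": 0,"y": 0,"z": 0,"turn": 0,"jaw": 1.0}

```text
t: 14.27
tool_pos: [0.5284, -0.1385, 0.2953]
tool_rot: [-1.292, 1.07, -1.07]
contact_force: [-0.2, 0.4, -1.0]
opening: 0.0186
```

Run:
```python
from side import *
a=cv2.imread("pics/q_wrist.png")[:,:,::-1].astype(int); b=cam("wrist")["img"].astype(int)
print("wrist diff in paddle area",abs(a-b)[20:310,280:365].mean())
d=cam("scene");o=ctrl.get_obs();tcp=o["tool_pos"];print(tcp,o["dq"].round(4),o["opening"],o["t"])
f=lambda x,y:(190+x/3.3,70+y/3.3)
print("tip",plane(d,f(415,381),tcp,.023),plane(d,f(423,346),tcp,-.023))
P=onplane(d,f(147,366),.13); print("knob",P,"case y",(P-[.487,0,0])@np.array([-.17,.985,0]))
```

```text
wrist diff in paddle area 2.113455037187289
[ 0.52841808 -0.13846998  0.29536717] [ 0.0012 -0.0005  0.0012 -0.0025 -0.0004 -0.0002] 0.018327076431333654 14.3667
tip [0.0553 0.2057] [0.0545 0.1984]
knob [ 0.51686847 -0.19566667  0.13      ] case y -0.19780931171363852
```

```bash
python3 -c "
from station import finish_job; print(finish_job())"
```

```text
the job is handed in; nothing more can be done
None
```

The panel is fully open and the wooden paddle is out of the case, held still in the gripper, and I have handed the job in.

- **Panel:** I pushed the knob until the panel met its stop, pressing with about 14 N at the stop. In the last picture the knob is at case y ≈ -0.198 m, against -0.200 m for fully open.
- **Drawing it out:** I gripped the handle near its end and eased the grip so the blade tip sank to the floor and the paddle tilted to about 22°. I then gripped at 45 N, drew it slantwise, handle first, through the hatch, and lifted it. The readings taken after each move during the extraction stayed near 2 N or below, with no sign of levering on the covers.
- **Slip:** While the grip was eased, the handle slid lengthwise in the pads, so it is held closer to its end than planned. After I tightened the grip it did not move again.
- **Last checks:** At 14.4 s the arm was still and the paddle had not moved between two wrist pictures. Its tip was at z ≈ 0.20 m, about 10 cm above the top of the case. The only force left was roughly the paddle's own weight.
- **Surroundings:** In the last top view the jars, bottle, mug, box and bowl look to be where they started. I compared them by eye and did not measure them.

No check failed or disagreed with another.

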